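# Load the condiment tray, pepper mill at the back first

### The arm

A 6-joint arm with a two-finger parallel gripper is mounted at the origin on a cart in front of the work surface, level with it; the furniture and walls round the work are solid. World frame = base frame: x ahead of the robot, y to its left, z up, the work surface at z = 0. Lengths are in mm, angles in rad, forces in N, time in s.
With the tool pointing down it reaches from about 350 to 775 mm from the base axis. Payload 7.3 kg.
Tool frame: the origin (TCP) lies at the very end of the fingers, on their centre line; the grasp point (between the pads) lies 19 mm behind it; z points along the fingers, y is the line along which they close (so a half turn about z gives the same grasp; the last joint's range is limited). The gripper opens to 92 mm and grips with 3 to 60 N. Pads are 19 mm wide; open, the fingers measure 130 mm over their backs; the gripper's body (75 mm by 190 mm) begins 47 mm behind the grasp point.
Start: joints at [0.982, 0.342, 1.524, -0, 1.275, -0.146], TCP at [224.936, 474.393, 226.741] pointing down, gripper open.
Joint ranges: [-2.53, 2.53], [-0.77, 2.02], [0.04, 2.7], [-1, 4.14], [0.28, 2.66], [-3.11, 3.11]. Speed limits (rad/s): [2.57, 2.57, 3.14, 3.14, 3.14, 3.14].

### API

Orientations are given as [roll, pitch, yaw] about the fixed x, y, z axes, in that order (R = Rz(yaw) Ry(pitch) Rx(roll)).
In Python, from plant import * gives the robot as it stands.
- The arm moves only by the tool arm_command, never from a script. Its arguments are lists of equal length, an entry for each row: "gripper": the finger opening in mm, from 0 to 91.8; "dp": the shift along the tool's x, y, z in units of 25 mm (1.0 is 25 mm), a list of three; "twist": the turn about the tool's z in units of 5 degrees (1.0 is 5 degrees). A call has exactly 5 rows; each row shifts and turns the commanded pose from where the row before left it, along the tool's axes as they then stand; what a row does not reach is not made up. A row lasts 1/8 s, in which the tool goes at most 62.5 mm and 10.7 degrees, less where a joint would pass 70% of its speed; a pose out of reach is approached as far as the arm can. A call is refused whole if a number of a shift passes 1 or a number of a turn 1, either way. A call with a gripper value outside its range is refused whole. The fingers move at their own pace and stop on an object; the grip force is fixed at half the most. Time passes only in rows, so rows that do not move let the fingers close, or fill a call up. It gives the time, the measured TCP pose, the force, the opening and the grip force at its end, in the units of the state.
- get_obs(): the state, without advancing time (a new reading comes with each control period).
- capture(name): name is "scene" or "top"; returns the picture (400x640x3 uint8, red, green, blue); there is no depth.
- get_calibration(name): a dict with "mtx" (3x3 intrinsics, pixels), "position" and "attitude" of the camera in the world. Camera axes: x right, y down, z forward; pixel columns grow to the right and rows downward; lengths in mm; the calibration is good to about 2 mm. A picture is of the moment at which its call begins. get_calibration takes no time and is no camera call.
- close_job(): hands the job in; it is judged then, once.
The state is a dict: "time": time; "joint_positions": joint angles; "dq": joint speeds; "tau": joint torques, N m; "tool_pos": TCP position; "tcp_rot": TCP orientation; "contact_force": force on the tool from outside, world axes, zero at the start; "moment": the same for the moment, N m; "grip_width": finger opening in mm; "finger_force": force on a finger pad.
Only numpy, scipy, OpenCV 4.12 (cv2) and the standard library are available. Lean on these libraries where they do the work, as an engineer would, in place of code of your own. Each camera call takes 0.05 s, during which the arm holds its last target. There are 200 camera calls.

### The job

Load the wooden two-compartment tray for the table: first stand the tall wooden pepper mill upright in the rear compartment (the one away from the robot), then stand the small cream shaker upright in the front compartment. Set each down rather than dropping it, and leave the black shaker where it stands.

Things in the scene. Friction and masses are not known exactly. Their poses are not given: they have to be found in the camera images.
- caddy: Low open wooden tray, fixed; 176 mm deep (x), 156 wide (y). Origin: centre of underside; x to its rear, away from robot; z up. Floor 8 mm thick. A dark divider at x = 0 makes two compartments 77 (x) by 142 mm (y) inside, centres x = +0.0422 (rear), -0.0422 (front), y = 0. Above the worktop: divider 28 mm, front and side walls 30, back board 48. Walls 7 mm; 9 mm grips on the sides.
- mill_center (a point): Centre of the tall turned wooden pepper mill, half-way up: 130 mm tall, round, z along its axis, 65 mm above its foot. To the fingers its body is a cone 58 mm wide at the foot, 51 at the centre, 48 below the head (the waist seen there is filled). Stands on the worktop left of the tray and shakers; the green-capped spice jar and a mill far off beyond the hob are not wanted.
- salt_center (a point): Centre of the small shaker with the cream body and a pale grey cap, half-way up: 31 mm diameter, 42 mm tall, round about z. The point is 21 mm above its foot, z along its axis. It stands on the worktop between the tray and the pepper mill.
- pepper_center (a point): Centre of the small shaker with the black body and the same pale grey cap, half-way up (21 mm above its foot): 31 mm diameter, 42 mm tall. It stands beside the cream one and is to be left where it is.
Things that resemble listed ones, but are neither listed nor needed, are in the scene too. Of the things that look like the part that bears mill_center, the smallest one is meant.

How it is judged:
By the outcome, as a careful person would: the job done as asked, in the order asked, and still so for the second after the job is handed in, with the robot touching nothing.
It also fails if it takes over 54 s, if anything falls off the work surface, if the arm or the gripper's body presses on something with over 40 N, if the wrist force passes 120 N, or if a joint passes its speed limit or range.

## Working session

There is one attempt and no reset: what is moved stays moved. The work goes in short steps, Python scripts to look and compute and a tool call to move; the robot and the scene stay as the last step left them, time stands still between calls to the robot, and variables do not carry over. Pictures are saved under pics/ and viewed, at most 10 in all, crops included, and the job is handed in when it is done.

Besides the shell and the picture viewer there is one more tool, called after "Request:" as name([rows], argument=value, ...), one row to a line, values as JSON. arm_command: Moves the arm, as the interface text tells. Its arguments: {"type":"object","properties":{"gripper":{"type":"array"},"dp":{"type":"array"},"twist":{"type":"array"}},"required":["gripper","dp","twist"]}

```bash
mkdir -p pics; ls
python3 - <<'E'
from plant import *
import cv2,numpy as np
o=get_obs();print({k:np.round(v,3).tolist() for k,v in o.items()})
for n in("scene","top"):
    cv2.imwrite(f"pics/{n}0.png",capture(n)[:,:,::-1]);print(n,get_calibration(n))
E
```

```text
pics
{'time': 0.0, 'joint_positions': [0.982, 0.343, 1.525, -0.0, 1.275, -0.146], 'dq': [-0.002, -0.001, -0.0, -0.002, 0.002, -0.001], 'tau': [-0.001, -43.124, -24.423, 0.072, 0.056, -0.0], 'tool_pos': [224.71, 474.035, 226.034], 'tcp_rot': [-3.14, -0.0, 2.699], 'contact_force': [0.352, 0.377, -0.295], 'moment': [-0.017, 0.048, 0.009], 'finger_force': 0.0, 'grip_width': 92.311}
scene {'mtx': array([[504.52512979,   0.        , 323.53814612],
       [  0.        , 504.52512979, 198.56597864],
       [  0.        ,   0.        ,   1.        ]]), 'position': array([-646.41162397, -385.85542486, 1296.00697155]), 'attitude': array([-2.34492014e+00, -2.28225768e-03, -1.10374914e+00])}
top {'mtx': array([[389.01422732,   0.        , 308.93460093],
       [  0.        , 389.01422732, 201.80207112],
       [  0.        ,   0.        ,   1.        ]]), 'position': array([ 231.78178165,  112.17414871, 1451.98924332]), 'attitude': array([-2.96808612,  0.05589444, -1.55041993])}
```

View pics/scene0.png

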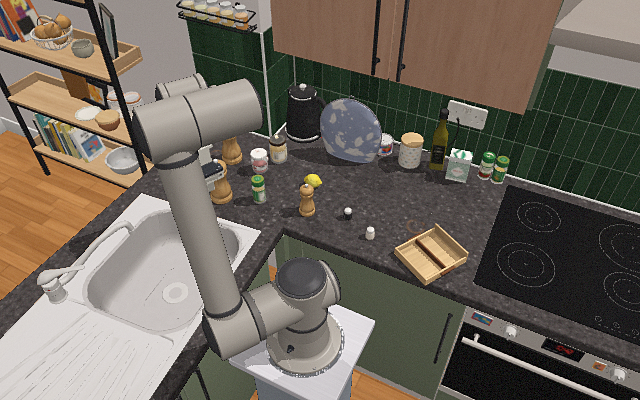

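View pics/top0.png

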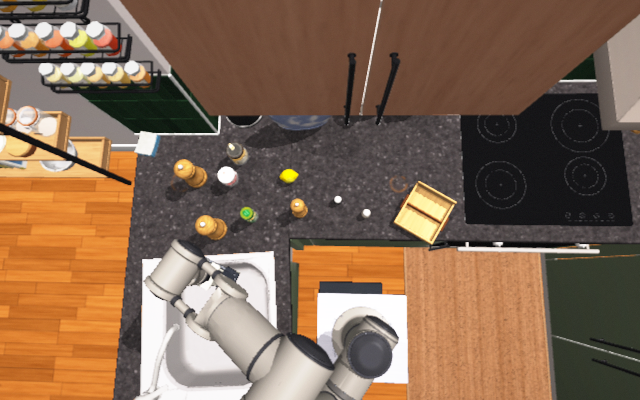

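The smallest mill is at scene (307,200) / top (299,208). The cream shaker is at scene (370,233) / top (366,213), the black one at scene (348,213) / top (338,200), and the tray at scene (431,254) / top (425,212). I'll zoom in next.

```bash
cat > h.py <<'E'
import cv2,numpy as np
from scipy.spatial.transform import Rotation as Ro
from plant import get_calibration
def ray(n,p):
    c=get_calibration(n);R=Ro.from_euler('xyz',c['attitude']).as_matrix()
    d=R@np.linalg.inv(c['mtx'])@np.array([p[0],p[1],1.]);return np.array(c['position']),d/np.linalg.norm(d)
def plane(n,p,z):
    o,d=ray(n,p);return o+d*(z-o[2])/d[2]
def tri(ps,pt):
    o1,d1=ray('scene',ps);o2,d2=ray('top',pt)
    t=np.linalg.lstsq(np.c_[d1,-d2],o2-o1,rcond=None)[0]
    a,b=o1+d1*t[0],o2+d2*t[1];return (a+b)/2,np.linalg.norm(a-b)
def proj(n,P):
    c=get_calibration(n);R=Ro.from_euler('xyz',c['attitude']).as_matrix()
    q=c['mtx']@(R.T@(np.array(P)-c['position']));return q[:2]/q[2]
E
python3 - <<'E'
import cv2,numpy as np
s=cv2.imread('pics/scene0.png');t=cv2.imread('pics/top0.png')
a=cv2.resize(s[170:290,285:475],(760,480),interpolation=cv2.INTER_CUBIC)
b=cv2.resize(t[170:250,280:470],(760,320),interpolation=cv2.INTER_CUBIC)
cv2.imwrite('pics/sc1.png',a);cv2.imwrite('pics/tc1.png',b)
E
```

```text
(no output)
```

View pics/sc1.png

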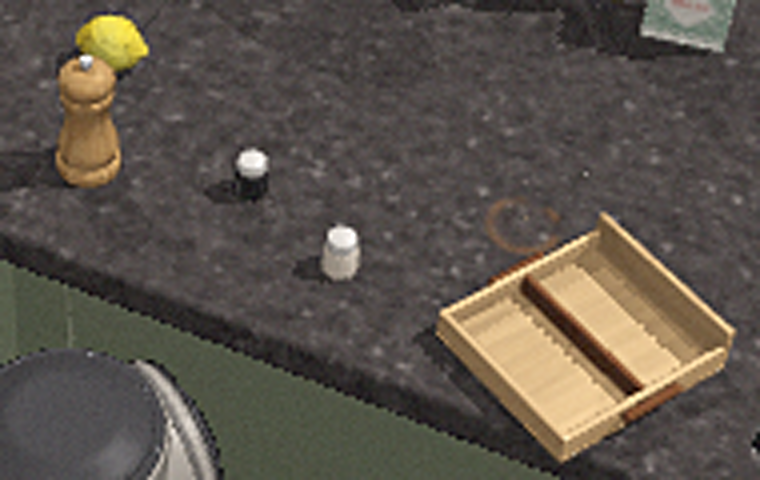

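View pics/tc1.png

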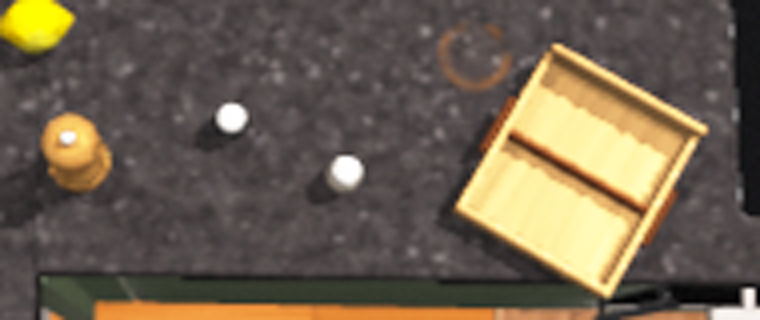

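The crops show the mill knob at sc(86,62)/tc(68,137), the caps at sc(342,238)/tc(346,173) for cream and sc(252,162)/tc(232,118) for black, and the tray corners with the higher back board at upper right. Now I'll triangulate.

Run:
```python
from h import *
np.set_printoptions(precision=1,suppress=True)
S=lambda x,y:(285+(x-1.5)/4,170+(y-1.5)/4)
T=lambda x,y:(280+(x-1.5)/4,170+(y-1.5)/4)
for n,a,b in [('tip',(86,61),(68,137)),('FL',(440,315),(457,210)),('FR',(563,440),(606,291)),('BL',(603,214),(555,45)),('BR',(733,333),(707,129)),('divL',(527,278),(512,134)),('divR',(641,385),(646,208))]:
    print(n,*tri(S(*a),T(*b)))
im={'scene':cv2.imread('pics/scene0.png'),'top':cv2.imread('pics/top0.png')}
def blob(n,c,r,f):
    x,y=map(int,c);p=im[n][y-r:y+r+1,x-r:x+r+1].astype(int);m=f(p).astype(np.uint8)
    k,l,st,ce=cv2.connectedComponentsWithStats(m);i=1+np.argmax(st[1:,4]);s=st[i]
    return ce[i]+[x-r,y-r],(s[0]+x-r,s[1]+y-r,s[2],s[3]),s[4]
w=lambda p:p.min(2)>150
for nm,a,b in [('cream',(370,232),(366,213)),('black',(348,210),(338,199.5))]:
    A=blob('scene',a,12,w);B=blob('top',b,10,w);print(nm,A,B,tri(A[0],B[0]), 'plane top z39',plane('top',B[0],40))
    print(' scene body top/bottom',A[1])
o=lambda p:(p[:,:,2]-p[:,:,0]>45)
A=blob('scene',(307,202),22,o);B=blob('top',(299,208),16,o)
print('mill',A,B,tri(A[0],B[0]))
sx,sy,sw,sh=A[1];print('foot front',plane('scene',(sx+sw/2,sy+sh-.5),0))
# heights of other mills: tip rays
print('othermill foot', plane('scene',(221,200),0))
```

```text
tip [455.2 233.4 126.8] 0.49390531026681084
FL [ 408.7 -115.6   28.8] 2.469932731561803
FR [ 336.9 -246.2   26. ] 0.06244784312111227
BL [ 558.5 -202.9   48.4] 1.464816590249954
BR [ 482.3 -335.5   46.9] 0.8386474799016288
divL [ 479.2 -166.1   28.8] 1.341432909447795
divR [ 412.4 -283.9   30. ] 1.3514507876455801
cream (array([370.9, 231.1]), (np.int32(367), np.int32(227), np.int32(8), np.int32(12)), np.int32(51)) (array([366.4, 212.1]), (np.int32(363), np.int32(209), np.int32(8), np.int32(8)), np.int32(48)) (array([444.8, -16.5,  27.4]), np.float64(2.6575223037573714)) plane top z39 [442.3 -14.2  40. ]
 scene body top/bottom (np.int32(367), np.int32(227), np.int32(8), np.int32(12))
black (array([347.8, 210. ]), (np.int32(345), np.int32(207), np.int32(7), np.int32(7)), np.int32(33)) (array([337.4, 199. ]), (np.int32(334), np.int32(196), np.int32(8), np.int32(7)), np.int32(43)) (array([490.5,  90.6,  37.9]), np.float64(1.8781367636923745)) plane top z39 [489.7  91.4  40. ]
 scene body top/bottom (np.int32(345), np.int32(207), np.int32(7), np.int32(7))
mill (array([307.8, 197.4]), (np.int32(299), np.int32(180), np.int32(23), np.int32(37)), np.int32(504)) (array([298.5, 207.9]), (np.int32(290), np.int32(198), np.int32(18), np.int32(20)), np.int32(256)) (array([451. , 228.9,  72.6]), np.float64(5.7990125207351975))
foot front [436.4 208.6   0. ]
othermill foot [362.  539.8   0. ]
```

Tray yaw comes out at about -30°, centre (446,-225), with wall and back heights of about 29 and 48 as specified. Rear centre is (482.5,-246), front (409,-204), mill (455,233) at about 127 high, and cream (442.5,-14.5). A tool yaw of 150° closes the fingers along tray y and suits every step. Now I'll approach the mill.

Create d.py:
```python
import sys
from h import *
from plant import get_obs
o=get_obs();R=Ro.from_euler('xyz',o['tcp_rot']).as_matrix()
t=np.array(list(map(float,sys.argv[1:4])))
print('t',o['time'],'p',np.round(o['tool_pos'],1),'rot',np.round(np.degrees(o['tcp_rot']),1),'w',round(o['grip_width'],1),'units',np.round(R.T@(t-o['tool_pos'])/25,2),'F',np.round(o['contact_force'],1))
```

```text
(no output)
```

Request:
arm_command([
  [0, 0, 0],
  [-0.9, -0.25, 0],
  [-0.9, -0.25, 0],
  [-0.9, -0.25, 0],
  [-0.9, -0.25, 0],
], gripper=[91, 91, 91, 91, 91], twist=[0.93, 0, 0, 0, 0])

```text
time: 0.72
tool_pos: [290.7, 407.0, 226.4]
tcp_rot: [-3.141, -0.0, 2.618]
contact_force: [0.4, -0.7, 0.8]
grip_width: 91.0
finger_force: 0.0
```

Request:
arm_command([
  [-0.9, -0.25, 0],
  [-0.9, -0.25, 0],
  [-0.9, -0.25, 0],
  [-0.9, -0.25, 0],
  [-0.9, -0.25, 0],
], gripper=[91, 91, 91, 91, 91], twist=[0, 0, 0, 0, 0])

```text
time: 1.35
tool_pos: [372.4, 323.7, 226.4]
tcp_rot: [-3.141, -0.0, 2.618]
contact_force: [0.1, -1.0, -0.2]
grip_width: 91.0
finger_force: 0.0
```

```bash
python3 d.py 455 233 160
```

```text
t 1.35 p [372.4 323.7 226.4] rot [-180.   -0.  150.] w 91.0 units [-4.68 -1.49  2.65] F [ 0.1 -1.  -0.2]
```

Request:
arm_command([
  [-0.93, -0.3, 0.2],
  [-0.93, -0.3, 0.5],
  [-0.93, -0.3, 0.6],
  [-0.94, -0.3, 0.7],
  [-0.94, -0.3, 0.6],
], gripper=[91, 91, 91, 91, 91], twist=[0, 0, 0, 0, 0])

```text
time: 1.98
tool_pos: [454.6, 232.8, 160.8]
tcp_rot: [-3.141, -0.001, 2.618]
contact_force: [0.1, 1.6, 0.2]
grip_width: 91.0
finger_force: 0.0
```

```bash
python3 d.py 455 233 68
python3 - <<'E'
from plant import *
import cv2,numpy as np
s=capture('scene');t=capture('top')
f=lambda p:cv2.resize(p,(400,400),interpolation=cv2.INTER_CUBIC)
cv2.imwrite('pics/m2.png',np.hstack([f(s[130:230,260:360]),f(t[160:260,250:350])])[:,:,::-1])
E
```

```text
t 1.975 p [454.6 232.8 160.8] rot [-180.   -0.  150.] w 91.0 units [-0.01  0.02  3.71] F [0.1 1.6 0.2]
```

View pics/m2.png

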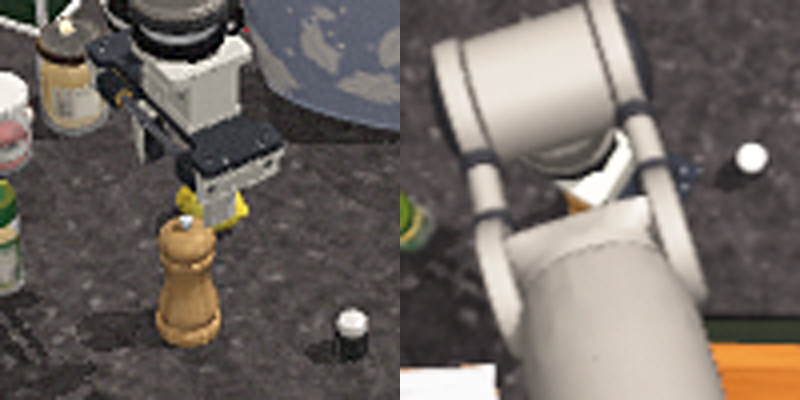

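The open fingers straddle the mill: its knob is at (186,220) in the left view, and the finger midpoint is just above it. Descend and grip.

Request:
arm_command([
  [0, 0, 0.75],
  [0, 0, 0.75],
  [0, 0, 0.75],
  [0, 0, 0.75],
  [0, 0, 0.65],
], gripper=[91, 91, 91, 91, 91], twist=[0, 0, 0, 0, 0])

```text
time: 2.7
tool_pos: [453.9, 234.2, 70.2]
tcp_rot: [3.141, -0.0, 2.618]
contact_force: [0.6, 0.6, -0.6]
grip_width: 91.1
finger_force: 0.0
```

Request:
arm_command([
  [0, 0, 0],
  [0, 0, 0],
  [0, 0, 0],
  [0, 0, 0],
  [0, 0, 0],
], gripper=[70, 55, 45, 40, 40], twist=[0, 0, 0, 0, 0])

```text
time: 3.32
tool_pos: [454.7, 233.6, 70.8]
tcp_rot: [3.141, 0.0, 2.618]
contact_force: [-0.2, -0.1, 0.9]
grip_width: 48.6
finger_force: 29.7
```

Request:
arm_command([
  [0, 0, 0],
  [0, 0, 0],
  [0, 0, 0],
  [0, 0, 0],
  [0, 0, 0],
], gripper=[40, 40, 40, 40, 40], twist=[0, 0, 0, 0, 0])

```text
time: 3.95
tool_pos: [454.7, 233.5, 70.7]
tcp_rot: [3.141, 0.0, 2.618]
contact_force: [-0.1, -0.2, 5.8]
grip_width: 48.5
finger_force: 29.8
```

Gripped at 48.5 mm as expected. Lift, then carry.

Request:
arm_command([
  [0, 0, -0.4],
  [0, 0, -0.8],
  [0, 0, -0.8],
  [0, 0, -0.8],
  [0, 0, -0.8],
], gripper=[40, 40, 40, 40, 40], twist=[0, 0, 0, 0, 0])

```text
time: 4.58
tool_pos: [454.0, 233.4, 161.1]
tcp_rot: [-3.141, -0.001, 2.618]
contact_force: [1.7, 0.3, -1.7]
grip_width: 48.3
finger_force: 29.6
```

```bash
python3 d.py 482.5 -246 160
```

```text
t 4.575 p [454.  233.4 161.1] rot [-180.   -0.  150.] w 48.3 units [-10.58 -16.03   0.05] F [ 1.7  0.3 -1.7]
```

Request:
arm_command([
  [-0.2, -0.3, 0],
  [-0.4, -0.6, 0],
  [-0.53, -0.8, 0],
  [-0.53, -0.8, 0],
  [-0.53, -0.8, 0],
], gripper=[40, 40, 40, 40, 40], twist=[0, 0, 0, 0, 0])

```text
time: 5.2
tool_pos: [459.8, 132.6, 159.3]
tcp_rot: [-3.14, -0.002, 2.617]
contact_force: [0.3, 0.7, -2.5]
grip_width: 48.4
finger_force: 29.6
```

Request:
arm_command([
  [-0.53, -0.8, 0],
  [-0.53, -0.8, 0],
  [-0.53, -0.8, 0],
  [-0.53, -0.8, 0],
  [-0.53, -0.8, 0],
], gripper=[40, 40, 40, 40, 40], twist=[0, 0, 0, 0, 0])

```text
time: 5.82
tool_pos: [466.8, 13.1, 159.4]
tcp_rot: [-3.141, -0.002, 2.617]
contact_force: [0.9, 0.1, -0.9]
grip_width: 48.5
finger_force: 29.6
```

Request:
arm_command([
  [-0.53, -0.8, 0],
  [-0.53, -0.8, 0],
  [-0.53, -0.8, 0],
  [-0.53, -0.8, 0],
  [-0.53, -0.8, 0],
], gripper=[40, 40, 40, 40, 40], twist=[0, 0, 0, 0, 0])

```text
time: 6.45
tool_pos: [473.9, -106.3, 159.3]
tcp_rot: [-3.141, -0.002, 2.617]
contact_force: [-0.5, 0.4, -1.9]
grip_width: 48.9
finger_force: 29.6
```

Request:
arm_command([
  [-0.53, -0.8, 0],
  [-0.53, -0.8, 0],
  [-0.53, -0.8, 0],
  [-0.4, -0.6, 0],
  [-0.2, -0.3, 0],
], gripper=[40, 40, 40, 40, 40], twist=[0, 0, 0, 0, 0])

```text
time: 7.08
tool_pos: [480.7, -204.7, 159.8]
tcp_rot: [3.142, -0.001, 2.616]
contact_force: [0.1, 0.5, -1.6]
grip_width: 48.8
finger_force: 29.6
```

```bash
python3 d.py 482.5 -246 160
python3 - <<'E'
from plant import *
import cv2,numpy as np
s=capture('scene');t=capture('top')
f=lambda p:cv2.resize(p,(400,400),interpolation=cv2.INTER_CUBIC)
cv2.imwrite('pics/m3.png',np.hstack([f(s[190:290,380:480]),f(t[160:260,370:470])])[:,:,::-1])
E
```

```text
t 7.075 p [ 480.7 -204.7  159.8] rot [ 1.800e+02 -1.000e-01  1.499e+02] w 48.8 units [-0.89 -1.39 -0.01] F [ 0.1  0.5 -1.6]
```

View pics/m3.png

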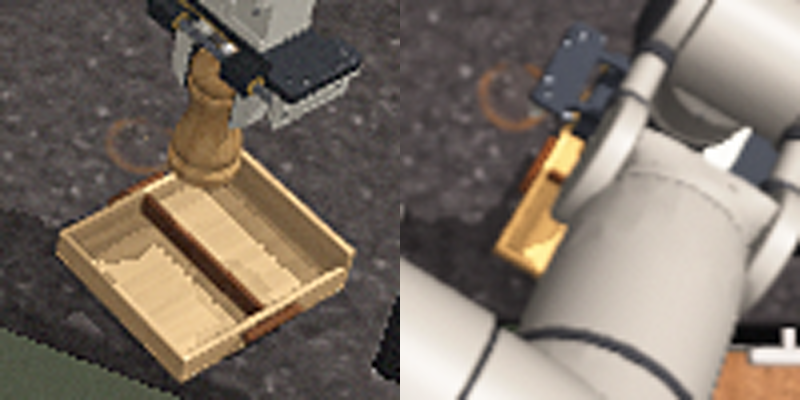

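The mill hangs upright, foot at about (205,170) in the left view, above the rear compartment's left end. Go on to the centre and down.

Request:
arm_command([
  [-0.3, -0.5, 0],
  [-0.3, -0.5, 0],
  [-0.2, -0.3, 0],
  [-0.09, -0.1, 0],
  [0, 0, 0],
], gripper=[40, 40, 40, 40, 40], twist=[0, 0, 0, 0, 0])

```text
time: 7.8
tool_pos: [483.1, -245.1, 160.4]
tcp_rot: [3.141, -0.0, 2.617]
contact_force: [0.1, -0.5, -2.8]
grip_width: 48.8
finger_force: 29.6
```

```bash
python3 d.py 482.5 -246 84
python3 - <<'E'
from h import *
from plant import *
s=capture('scene')
p=s[190:290,380:480].astype(int);
# bottom of held mill: hue rows printed via expected foot projection
o=get_obs()['tool_pos'];print('expected foot px',proj('scene',[o[0],o[1],o[2]-70.5]),'rear centre floor',proj('scene',[482.5,-246,8]))
cv2.imwrite('pics/m4.png',cv2.resize(s[190:290,380:480],(600,600),interpolation=cv2.INTER_CUBIC)[:,:,::-1])
E
```

```text
t 7.8 p [ 483.1 -245.1  160.4] rot [180.  -0. 150.] w 48.8 units [ 0.   -0.04  3.05] F [ 0.1 -0.5 -2.8]
expected foot px [442.55980465 234.16707187] rear centre floor [438.70308913 250.89510482]
```

View pics/m4.png

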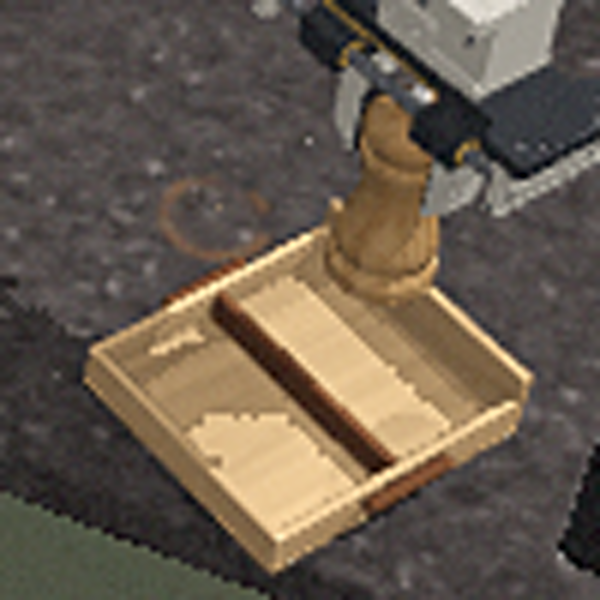

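The mill foot centre is at about (380,278) and the floor centre projects to (352,365), mid rear compartment; the alignment is good. Lower.

Request:
arm_command([
  [0, 0, 0.5],
  [0, 0, 0.7],
  [0, 0, 0.7],
  [0, 0, 0.65],
  [0, 0, 0.4],
], gripper=[40, 40, 40, 40, 40], twist=[0, 0, 0, 0, 0])

```text
time: 8.48
tool_pos: [482.6, -244.4, 85.2]
tcp_rot: [3.141, -0.002, 2.618]
contact_force: [1.1, -0.2, -1.4]
grip_width: 48.3
finger_force: 29.6
```

Request:
arm_command([
  [0, 0, 0.06],
  [0, 0, 0.04],
  [0, 0, 0.03],
  [0, 0, 0.03],
  [0, 0, 0],
], gripper=[40, 40, 40, 40, 40], twist=[0, 0, 0, 0, 0])

```text
time: 9.1
tool_pos: [483.2, -245.1, 82.9]
tcp_rot: [3.142, 0.0, 2.618]
contact_force: [0.6, 0.6, -3.0]
grip_width: 48.4
finger_force: 29.6
```

Request:
arm_command([
  [0, 0, 0.03],
  [0, 0, 0.03],
  [0, 0, 0.03],
  [0, 0, 0],
  [0, 0, 0],
], gripper=[40, 40, 40, 40, 40], twist=[0, 0, 0, 0, 0])

```text
time: 9.72
tool_pos: [483.2, -245.1, 80.4]
tcp_rot: [3.142, 0.0, 2.618]
contact_force: [-0.1, 0.0, -1.3]
grip_width: 48.5
finger_force: 29.6
```

Request:
arm_command([
  [0, 0, 0.02],
  [0, 0, 0.02],
  [0, 0, 0],
  [0, 0, 0],
  [0, 0, 0],
], gripper=[40, 40, 40, 40, 40], twist=[0, 0, 0, 0, 0])

```text
time: 10.35
tool_pos: [483.1, -245.0, 79.5]
tcp_rot: [3.141, 0.0, 2.618]
contact_force: [-0.1, 0.9, -2.4]
grip_width: 48.5
finger_force: 29.6
```

Request:
arm_command([
  [0, 0, 0.02],
  [0, 0, 0.02],
  [0, 0, 0],
  [0, 0, 0],
  [0, 0, 0],
], gripper=[40, 40, 40, 40, 40], twist=[0, 0, 0, 0, 0])

```text
time: 10.98
tool_pos: [483.3, -245.2, 78.7]
tcp_rot: [3.142, 0.001, 2.618]
contact_force: [0.0, -0.0, 4.1]
grip_width: 48.6
finger_force: 29.7
```

Request:
arm_command([
  [0, 0, 0.03],
  [0, 0, 0],
  [0, 0, 0],
  [0, 0, 0],
  [0, 0, 0],
], gripper=[40, 40, 40, 40, 40], twist=[0, 0, 0, 0, 0])

```text
time: 11.6
tool_pos: [483.4, -245.2, 78.7]
tcp_rot: [-3.142, 0.001, 2.618]
contact_force: [-2.6, 0.5, 9.4]
grip_width: 48.6
finger_force: 29.9
```

Contact at the expected height, so the mill stands on the tray floor. Release and rise.

Request:
arm_command([
  [0, 0, 0],
  [0, 0, 0],
  [0, 0, 0],
  [0, 0, 0],
  [0, 0, 0],
], gripper=[52, 58, 70, 85, 91], twist=[0, 0, 0, 0, 0])

```text
time: 12.22
tool_pos: [483.1, -245.0, 77.6]
tcp_rot: [3.141, -0.0, 2.618]
contact_force: [0.2, 0.5, -0.0]
grip_width: 83.6
finger_force: 0.0
```

Request:
arm_command([
  [0, 0, -0.4],
  [0, 0, -0.7],
  [0, 0, -0.9],
  [0, 0, -0.9],
  [0, 0, -0.9],
], gripper=[91, 91, 91, 91, 91], twist=[0, 0, 0, 0, 0])

```text
time: 12.85
tool_pos: [483.2, -245.1, 174.2]
tcp_rot: [3.142, 0.001, 2.618]
contact_force: [0.1, -0.0, -0.6]
grip_width: 91.0
finger_force: 0.0
```

```bash
python3 d.py 442.5 -14.5 170
```

```text
t 12.85 p [ 483.2 -245.1  174.2] rot [1.8e+02 1.0e-01 1.5e+02] w 91.0 units [6.02 7.17 0.16] F [ 0.1 -0.  -0.6]
```

Request:
arm_command([
  [0.5, 0.6, 0],
  [0.7, 0.85, 0],
  [0.7, 0.85, 0],
  [0.7, 0.85, 0],
  [0.7, 0.85, 0],
], gripper=[91, 91, 91, 91, 80], twist=[0, 0, 0, 0, 0])

```text
time: 13.48
tool_pos: [460.5, -114.9, 171.8]
tcp_rot: [3.141, -0.002, 2.618]
contact_force: [-0.1, 0.5, 0.2]
grip_width: 85.1
finger_force: 0.0
```

Request:
arm_command([
  [0.7, 0.85, 0.4],
  [0.7, 0.85, 0.8],
  [0.6, 0.7, 0.8],
  [0.5, 0.5, 0.8],
  [0.22, 0.27, 0.6],
], gripper=[70, 65, 65, 65, 65], twist=[0, 0, 0, 0, 0])

```text
time: 14.1
tool_pos: [440.4, -12.5, 86.3]
tcp_rot: [-3.141, -0.003, 2.619]
contact_force: [1.1, 0.1, 0.9]
grip_width: 64.8
finger_force: 0.0
```

```bash
python3 d.py 442.5 -14.5 11
python3 - <<'E'
from plant import *
import cv2,numpy as np
s=capture('scene')
cv2.imwrite('pics/m5.png',cv2.resize(s[180:290,330:480],(750,550),interpolation=cv2.INTER_CUBIC)[:,:,::-1])
E
```

```text
t 14.1 p [440.4 -12.5  86.3] rot [-180.    -0.2  150.1] w 64.8 units [-0.12 -0.03  3.01] F [1.1 0.1 0.9]
```

View pics/m5.png

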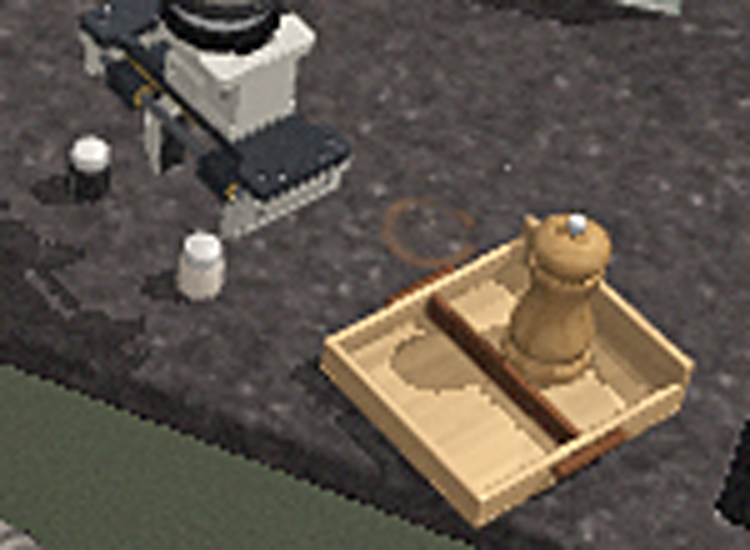

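The mill stands upright in the rear compartment at (550,320). The cream shaker at (202,265) lies under the gap between the fingers, and the black one at (90,165) is clear. Descend.

Request:
arm_command([
  [-0.08, 0, 0.5],
  [0, 0, 0.8],
  [0, 0, 0.8],
  [0, 0, 0.6],
  [0, 0, 0.28],
], gripper=[65, 65, 65, 65, 65], twist=[0, 0, 0, 0, 0])

```text
time: 14.78
tool_pos: [443.9, -15.7, 12.4]
tcp_rot: [-3.141, -0.001, 2.617]
contact_force: [-0.1, -0.7, 0.6]
grip_width: 65.3
finger_force: 0.0
```

Request:
arm_command([
  [0, 0, 0],
  [0, 0, 0],
  [0, 0, 0],
  [0, 0, 0],
  [0, 0, 0],
], gripper=[50, 40, 30, 24, 24], twist=[0, 0, 0, 0, 0])

```text
time: 15.4
tool_pos: [444.5, -15.6, 13.6]
tcp_rot: [3.141, 0.001, 2.618]
contact_force: [0.4, -0.5, 4.5]
grip_width: 30.0
finger_force: 30.0
```

Request:
arm_command([
  [0, 0, 0],
  [0, 0, 0],
  [0, 0, 0],
  [0, 0, 0],
  [0, 0, 0],
], gripper=[24, 24, 24, 24, 24], twist=[0, 0, 0, 0, 0])

```text
time: 16.02
tool_pos: [444.5, -15.6, 13.6]
tcp_rot: [3.141, 0.001, 2.618]
contact_force: [-0.8, 0.3, 4.8]
grip_width: 30.3
finger_force: 30.0
```

Gripped at about 30 mm. Lift and carry.

Request:
arm_command([
  [0, 0, -0.4],
  [0, 0, -0.7],
  [0, 0, -0.8],
  [0, 0, -0.8],
  [0, 0, -0.5],
], gripper=[24, 24, 24, 24, 24], twist=[0, 0, 0, 0, 0])

```text
time: 16.65
tool_pos: [444.5, -15.5, 94.4]
tcp_rot: [3.141, 0.001, 2.618]
contact_force: [-0.1, -0.0, -0.8]
grip_width: 30.2
finger_force: 30.0
```

```bash
python3 d.py 407 -202.5 94
```

```text
t 16.65 p [444.5 -15.5  94.4] rot [1.8e+02 1.0e-01 1.5e+02] w 30.2 units [-2.44 -7.23  0.01] F [-0.1 -0.  -0.8]
```

Request:
arm_command([
  [-0.15, -0.45, 0],
  [-0.28, -0.8, 0],
  [-0.3, -0.9, 0],
  [-0.3, -0.9, 0],
  [-0.3, -0.9, 0],
], gripper=[24, 24, 24, 24, 24], twist=[0, 0, 0, 0, 0])

```text
time: 17.27
tool_pos: [422.6, -118.8, 92.4]
tcp_rot: [-3.141, -0.002, 2.617]
contact_force: [0.2, 0.1, -1.1]
grip_width: 29.8
finger_force: 30.0
```

Request:
arm_command([
  [-0.3, -0.9, 0],
  [-0.3, -0.9, 0],
  [-0.28, -0.8, 0],
  [-0.15, -0.45, 0],
  [-0.08, -0.23, 0],
], gripper=[24, 24, 24, 24, 24], twist=[0, 0, 0, 0, 0])

```text
time: 17.9
tool_pos: [406.1, -203.0, 92.7]
tcp_rot: [3.141, -0.001, 2.617]
contact_force: [-0.6, 0.7, -0.4]
grip_width: 30.6
finger_force: 30.0
```

Request:
arm_command([
  [0, 0, 0],
  [0, 0, 0],
  [0, 0, 0],
  [0, 0, 0],
  [0, 0, 0],
], gripper=[24, 24, 24, 24, 24], twist=[0, 0, 0, 0, 0])

```text
time: 18.52
tool_pos: [406.7, -202.4, 93.2]
tcp_rot: [3.142, 0.0, 2.618]
contact_force: [0.5, 0.2, -0.7]
grip_width: 30.1
finger_force: 30.0
```

```bash
python3 d.py 407 -202.5 24
python3 - <<'E'
from plant import *
from h import *
s=capture('scene')
print(proj('scene',[407,-202.5,8]))
cv2.imwrite('pics/m6.png',cv2.resize(s[190:290,380:480],(600,600),interpolation=cv2.INTER_CUBIC)[:,:,::-1])
E
```

```text
t 18.525 p [ 406.7 -202.4   93.2] rot [180.   0. 150.] w 30.1 units [-0.01  0.    2.77] F [ 0.5  0.2 -0.7]
[418.61427667 262.29170462]
```

View pics/m6.png

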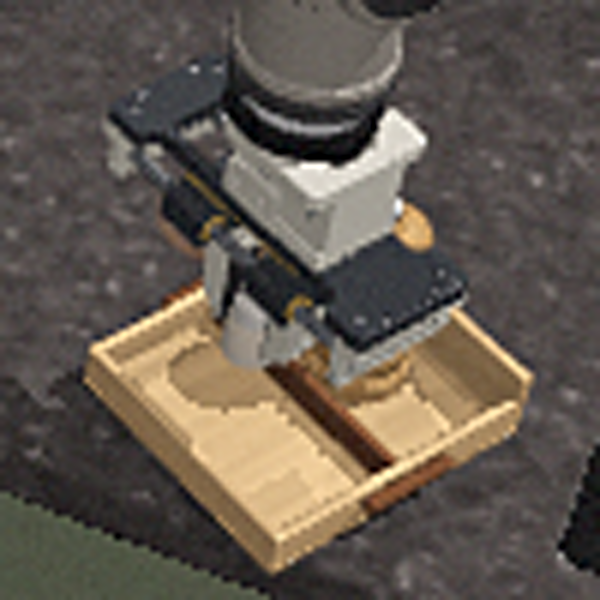

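The held shaker is over the front compartment (bottom at about (240,360), target floor point (232,434)). The mill is about 88 mm behind, so there is clearance. Lower.

Request:
arm_command([
  [0, 0, 0.4],
  [0, 0, 0.7],
  [0, 0, 0.7],
  [0, 0, 0.6],
  [0, 0, 0.26],
], gripper=[24, 24, 24, 24, 24], twist=[0, 0, 0, 0, 0])

```text
time: 19.2
tool_pos: [406.0, -202.2, 25.5]
tcp_rot: [3.141, -0.002, 2.618]
contact_force: [-0.7, -0.8, -0.0]
grip_width: 29.9
finger_force: 30.0
```

Request:
arm_command([
  [0, 0, 0.04],
  [0, 0, 0.02],
  [0, 0, 0.02],
  [0, 0, 0],
  [0, 0, 0],
], gripper=[24, 24, 24, 24, 24], twist=[0, 0, 0, 0, 0])

```text
time: 19.82
tool_pos: [406.7, -202.6, 24.9]
tcp_rot: [3.142, 0.0, 2.618]
contact_force: [-0.3, -0.6, -0.5]
grip_width: 30.0
finger_force: 30.0
```

Request:
arm_command([
  [0, 0, 0.03],
  [0, 0, 0.03],
  [0, 0, 0.02],
  [0, 0, 0],
  [0, 0, 0],
], gripper=[24, 24, 24, 24, 24], twist=[0, 0, 0, 0, 0])

```text
time: 20.45
tool_pos: [406.6, -202.6, 22.7]
tcp_rot: [3.141, 0.0, 2.618]
contact_force: [-0.0, 0.2, 0.2]
grip_width: 30.0
finger_force: 30.0
```

Request:
arm_command([
  [0, 0, 0.02],
  [0, 0, 0.02],
  [0, 0, 0],
  [0, 0, 0],
  [0, 0, 0],
], gripper=[24, 24, 24, 24, 24], twist=[0, 0, 0, 0, 0])

```text
time: 21.08
tool_pos: [406.6, -202.6, 21.7]
tcp_rot: [3.141, 0.0, 2.618]
contact_force: [-0.0, 0.2, -1.1]
grip_width: 29.9
finger_force: 30.0
```

Request:
arm_command([
  [0, 0, 0.02],
  [0, 0, 0.02],
  [0, 0, 0],
  [0, 0, 0],
  [0, 0, 0],
], gripper=[24, 24, 24, 24, 24], twist=[0, 0, 0, 0, 0])

```text
time: 21.7
tool_pos: [406.7, -202.6, 21.5]
tcp_rot: [-3.142, 0.001, 2.618]
contact_force: [-2.6, 2.3, 9.7]
grip_width: 30.2
finger_force: 30.0
```

Contact at z ≈ 21.5, as expected. Release to 55 mm, then rise.

Request:
arm_command([
  [0, 0, 0],
  [0, 0, 0],
  [0, 0, 0],
  [0, 0, 0],
  [0, 0, 0],
], gripper=[33, 38, 46, 55, 55], twist=[0, 0, 0, 0, 0])

```text
time: 22.32
tool_pos: [406.6, -202.5, 20.6]
tcp_rot: [3.141, -0.0, 2.618]
contact_force: [-0.4, -0.0, -0.2]
grip_width: 54.5
finger_force: 0.0
```

Request:
arm_command([
  [0, 0, -0.4],
  [0, 0, -0.7],
  [0, 0, -0.9],
  [0, 0, -1],
  [0, 0, -1],
], gripper=[55, 55, 55, 55, 55], twist=[0, 0, 0, 0, 0])

```text
time: 22.95
tool_pos: [406.6, -202.6, 122.2]
tcp_rot: [3.142, 0.001, 2.618]
contact_force: [0.0, 0.1, -0.3]
grip_width: 55.0
finger_force: 0.0
```

Request:
arm_command([
  [0, 0, -1],
  [0, 0.5, -1],
  [0, 0.9, -0.8],
  [0, 0.9, 0],
  [0, 0.9, 0],
], gripper=[55, 55, 55, 55, 55], twist=[0, 0, 0, 0, 0])

```text
time: 23.58
tool_pos: [446.9, -132.7, 191.8]
tcp_rot: [3.141, 0.001, 2.618]
contact_force: [0.3, -0.3, 0.2]
grip_width: 54.8
finger_force: 0.0
```

Request:
arm_command([
  [0, 0.9, 0],
  [0, 0.9, 0],
  [0, 0.6, 0],
  [0, 0, 0],
  [0, 0, 0],
], gripper=[55, 55, 55, 55, 55], twist=[0, 0, 0, 0, 0])

```text
time: 24.2
tool_pos: [476.4, -81.8, 190.8]
tcp_rot: [-3.141, -0.0, 2.618]
contact_force: [-0.8, 0.4, 0.8]
grip_width: 54.8
finger_force: 0.0
```

Run:
```python
from plant import *
import cv2,numpy as np
s=capture('scene')
cv2.imwrite('pics/m7.png',cv2.resize(s[170:290,285:475],(760,480),interpolation=cv2.INTER_CUBIC)[:,:,::-1])
```

```text
(no output)
```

View pics/m7.png

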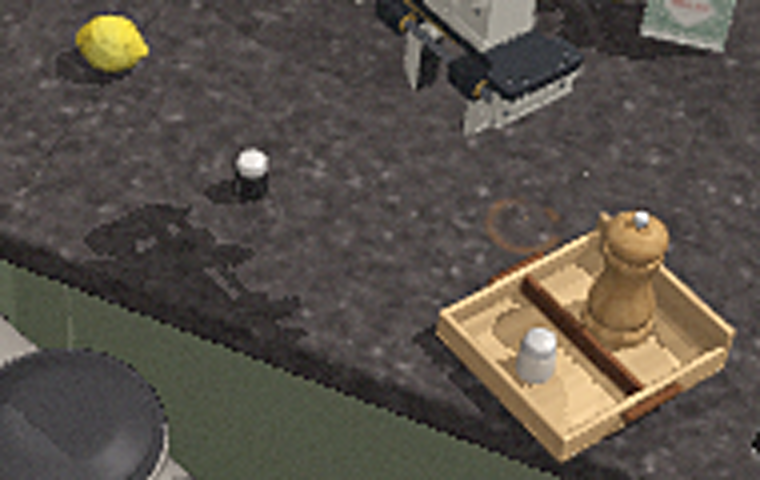

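The mill stands upright in the rear compartment (625,280), the cream shaker upright in the front one (538,355), and the black shaker has not moved (252,175). The arm is clear, so I'll hand in.

```bash
python3 -c "
from plant import *
print(close_job())"
```

```text
the job is handed in; nothing more can be done
None
```

The job is handed in: the pepper mill stands in the rear compartment, then the cream shaker was stood in the front one, both set down upright, and the black shaker was not touched; the arm finished clear at about 24 s.

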